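Move the spice carrier over the end stop to the next rail

TASK

Slide the red-gripped spice carrier along its rail until it meets the end stop, where the keeper strips leave it free, lift it over the stop and set it gently on the next rail. Then slide it along that rail until it presses firmly but lightly against the carrier hanging there, leave the two touching, and let go. Keep it upright, do not force any part, and leave the other carriers where they hang.

Things in the scene. Friction and masses are not known exactly. Their poses are not given: they have to be found in the camera images.
- carrier: The carrier to move (red grip, copper lids, about 0.26 kg). A steel saddle plate 18.5 (x) x 40 (y, along the rail) x 6 mm lies on the bar; under it two cheeks 16 mm deep, 12.5 mm apart, straddle the bar, their lower lips flared to about 21 mm. Origin: centre of the plate's underside, so on the bar's top line; z up, y along the bar.
- carrier_grip (a point): Point in the red grip block, 44 mm above the carrier's origin. The block is 16 mm across the rail (x) and 24 mm along it (y), its top 60 mm above the origin.
- carrier_tins (a point): Point between the carrier's two white tins, 36 mm below its origin. The tins (34 mm in diameter, tops 10 mm and bottoms 62 mm below the origin) hang one on each side of the bar, centred 30 mm off it in x.
- rail_a: First rail stand: wooden foot 110 mm wide, 12 mm thick, and a round steel bar (diameter 9 mm) along the stand's y, its top 150 mm up. Origin: on the counter straight under the bar; +y points along the bar towards the second rail; the bar spans y = -185 to 128 mm.
- bar_a (a point): Point on the first bar's top line, above that stand's origin. A rigid brass guard is clamped to the bar: an end stop 9 mm wide and 8 mm thick, rising 16 mm above the bar's top, and two keeper strips. The stop's near face lies anywhere from y = 57 to 113 mm; this is not measured: find it by sliding the carrier along +y until it is felt.
- bar_a_keepers (a point): Point between the keeper strips (80 mm before the bar's middle, at the height of its top). They run along the bar 35 to 45 mm to either side, from 4 mm below to 2 mm above its top, over the tins: under them a carrier rises only 6 mm. They end 41 mm before the stop's face, so it lifts out only within about 4 mm of touching the stop.
- rail_b: Second rail stand, same make, bar top 165 mm up (15 mm higher). Origin: on the counter straight under the bar's middle; +y points along the bar away from the first rail; the bar spans y = -100 to 100 mm. A near stop (y = -100 to -93 mm) rises 12 mm above the bar, a far stop (face at 85.5 mm) 16 mm. No keepers: a carrier can be lowered straight on.
- neighbour: Carrier with a dark wooden grip, same shape as the red one, hanging on the second rail against its far stop (centre about y = 65 mm on that stand). With the plates touching, the two carriers' origins are 40 mm apart.
- spare: Carrier with a black grip, same shape, hanging on the first rail behind the red one (towards -y); to be left alone.

How it is judged:
On the way, in this order (a step that is already met when the one before it is completed fails the run):
1. the red carrier is lifted clear of the first rail, above its end stop (z of carrier in the frame of rail_a above 0.168 m), for 0.1 s.
2. the red carrier sits on the second rail, short of its neighbour (z of carrier in the frame of rail_b between 0.162 and 0.168 m and x of carrier in the frame of rail_b between -0.004 and 0.004 m and y of carrier in the frame of rail_b between -0.075 and 0.035 m and angle between carrier's own z axis and vertical below 0.15 rad and distance between carrier and neighbour above 0.045 m), for 0.1 s.
3. the red carrier, on the second rail, presses against its neighbour with more than 1 N (z of carrier in the frame of rail_b between 0.162 and 0.168 m and x of carrier in the frame of rail_b between -0.004 and 0.004 m and y of carrier in the frame of rail_b between -0.075 and 0.035 m and angle between carrier's own z axis and vertical below 0.15 rad and contact force between carrier and neighbour above 1 N), for 0.05 s.
At the end, for the whole second after the job is handed in: the red carrier hangs upright (within 0.15 rad) on the second rail, its plate down on the bar, less than 2.5 mm from the neighbour's plate (origins less than 42.5 mm apart), at rest and released (z of carrier in the frame of rail_b between 0.162 and 0.168 m and x of carrier in the frame of rail_b between -0.004 and 0.004 m and y of carrier in the frame of rail_b between -0.075 and 0.035 m and angle between carrier's own z axis and vertical below 0.15 rad and distance between carrier and neighbour below 0.0425 m and linear speed of carrier below 0.02 m/s and angular speed of carrier below 0.2 rad/s and contact force between carrier and the fingers below 0.05 N and contact force between carrier and rail_b above 0.3 N); the robot touches nothing.
It fails at once if the red carrier is forced against the first rail, its stop or keeper strips (over 12 N) (contact force between carrier and rail_a above 12 N).
It fails at once if the red carrier is dropped or forced on to the second rail (over 20 N) (contact force between carrier and rail_b above 20 N).
It fails at once if the red carrier is pushed hard against its neighbour (over 12 N) (contact force between carrier and neighbour above 12 N).
It fails at once if the red carrier is tipped more than 0.35 rad (angle between carrier's own z axis and vertical above 0.35 rad).
It fails at once if one of the other carriers is moved more than 12 mm (distance of any of neighbour, spare from where it was at the start of the episode above 0.012 m).
It also fails if it takes over 64 s, if anything falls off the work surface, if the arm or the gripper's body presses on something with over 40 N, if the wrist force passes 120 N, or if a joint passes its speed limit or range.

ROBOT

A 7-joint arm with a two-finger parallel gripper is mounted at the origin on the work surface. World frame = base frame: x ahead of the robot, y to its left, z up, the work surface at z = 0. Lengths are in m, angles in rad, forces in N, time in s.
With the tool pointing down it reaches from about 0.425 to 0.875 m from the base axis. Payload 4.7 kg.
Tool frame: the origin (TCP) lies on the centre line of the jaws, within the pads' length; the fingertips stand ahead of it and the grasp point (between the pads) lies 2 mm behind it (nose_length is the z of the fingertips in the tool frame, in m); z points along the fingers, y is the line along which they close (so a half turn about z gives the same grasp; the last joint's range is limited). The gripper opens to 87 mm and grips with 3 to 60 N. Pads are 19 mm wide; open, the fingers measure 117 mm over their backs; the gripper's body (75 mm by 190 mm) begins 51 mm behind the grasp point.
Start: joints at [1.285, 0.321, -0.07, 1.45, 0.023, 1.371, -0.057], TCP at [0.192, -0.621, 0.24] pointing down, gripper open.
Joint ranges: [-2.86, 2.86], [-0.3, 2.09], [-1.38, 1.24], [0.06, 2.45], [-1.56, 4.7], [0.09, 2.05], [-2.69, 2.69]. Speed limits (rad/s): [2.57, 2.57, 3.14, 3.14, 3.14, 3.14, 3.14].

INTERFACE

Orientations are given as a rotation vector (axis times angle).
In Python, from bench import * gives the robot as it stands.
- The arm moves only by the tool send_rows, never from a script. Its arguments are lists of equal length, an entry for each row: "xyz": the shift along the tool's x, y, z in mm, a list of three; "dr": the turn, a rotation vector about the tool's x, y, z in rad, a list of three. A call has exactly 10 rows; each row is the pose to reach, as a shift and turn from the pose commanded when the call began, along the tool's axes at that moment; what a row does not reach only later rows make up. A row lasts 1/12 s, in which the tool goes at most 41.7 mm and 7.16 degrees, less where a joint would pass 70% of its speed; a pose out of reach is approached as far as the arm can. A call with a gripper value outside its range is refused whole. "jaw" is the finger opening in mm, from 0 to 87, set as the call begins (left out, the last holds). The fingers move at their own pace and stop on an object; "grip_force" is the grip in N (left out, the last holds). Time passes only in rows, so rows that repeat a pose let the fingers close, or fill a call up. It gives the time, the measured TCP pose, the force, the opening and the grip force at its end, in the units of the state.
- get_state(): the state, without advancing time (a new reading comes with each control period).
- get_image(name): name is "scene" or "top"; returns the picture (384x512x3 uint8, red, green, blue); there is no depth.
- calibration(name): a dict with "vfov" (degrees; the focal length in pixels is half the picture's height over the tangent of half this angle, whatever the lens; pixels are square), "cx", "cy" (the principal point, pixels), "rvec" (rotation vector, rad) and "tvec" (3), from world to camera coordinates, as OpenCV has them. Camera axes: x right, y down, z forward; pixel columns grow to the right and rows downward; lengths in m; the calibration is good to about 2 mm. A picture is of the moment at which its call begins. calibration takes no time and is no camera call.
- close_job(): hands the job in; it is judged then, once.
The state is a dict: "time": time; "joint_positions": joint angles; "qd": joint speeds; "joint_torque": joint torques, N m; "position": TCP position; "tool_rot": TCP orientation; "ft_force": force on the tool from outside, world axes, zero at the start; "torque": the same for the moment, N m; "grip_width": opening from 0.0 (shut) to 1.0 (fully open); "grip_force": force on a finger pad.
Only numpy, scipy, OpenCV 4.12 (cv2) and the standard library are available. Lean on these libraries where they do the work, as an engineer would, in place of code of your own. Each camera call takes 0.05 s, during which the arm holds its last target. There are 200 camera calls.

## Working session

There is one attempt and no reset: what is moved stays moved. The work goes in short steps, Python scripts to look and compute and a tool call to move; the robot and the scene stay as the last step left them, time stands still between calls to the robot, and variables do not carry over. Pictures are saved under pics/ and viewed, at most 10 in all, crops included, and the job is handed in when it is done.

Besides the shell and the picture viewer there is one more tool, called after ">>>" as a command line: name --argument value ..., lists and objects as JSON in quotes. send_rows: Moves the arm, as the interface text tells. Its arguments: {"type":"object","properties":{"xyz":{"type":"array"},"dr":{"type":"array"},"jaw":{"type":"number"},"grip_force":{"type":"number"}},"required":["xyz","dr"]}

```bash
mkdir -p pics; ls
cat > h.py <<'E'
from bench import *
import numpy as np, cv2
def cam(n):
    c=calibration(n); f=192/np.tan(np.radians(c["vfov"])/2)
    R=cv2.Rodrigues(np.array(c["rvec"],float))[0]; t=np.array(c["tvec"],float)
    return f,c["cx"],c["cy"],R,t
def ray(n,u,v):
    f,cx,cy,R,t=cam(n); d=R.T@np.array([(u-cx)/f,(v-cy)/f,1]); return -R.T@t,d
def onz(n,u,v,z):
    o,d=ray(n,u,v); return o+d*(z-o[2])/d[2]
def tri(a,b):
    (o1,d1),(o2,d2)=ray(*a),ray(*b)
    s=np.linalg.lstsq(np.c_[d1,-d2],o2-o1,rcond=None)[0]
    p,q=o1+s[0]*d1,o2+s[1]*d2; return (p+q)/2,np.linalg.norm(p-q)
def proj(n,p):
    f,cx,cy,R,t=cam(n); q=R@np.array(p)+t; return q[0]/q[2]*f+cx,q[1]/q[2]*f+cy
E
python3 - <<'E'
from h import *
print(get_state())
for n in("scene","top"):
    print(calibration(n)); print(ray(n,256,192)[0])
    im=get_image(n); cv2.imwrite(f"pics/{n}0.png",im[...,::-1]);
E
```

```text
pics
{'time': 0.0, 'joint_positions': array([ 1.28512933,  0.32181421, -0.07006348,  1.45167348,  0.02261373,
        1.37077575, -0.05688208]), 'qd': array([ 7.17455392e-04, -1.74456933e-03,  5.10811955e-05,  1.86899781e-03,
       -1.30986493e-04, -7.23644616e-04, -4.86431612e-04]), 'joint_torque': array([ 7.62102663e-04, -4.91290712e+01, -4.03326424e-01, -3.12525952e+01,
       -6.39219303e-02,  4.37965686e-02,  1.68632951e-04]), 'position': array([ 0.19172881, -0.62054232,  0.23846778]), 'tool_rot': array([-3.10454196e+00, -4.68884950e-01,  6.23229467e-04]), 'ft_force': array([ 0.03643411,  0.29371323, -0.35605615]), 'torque': array([-0.06577589, -0.01783705, -0.00464788]), 'grip_force': 0.0, 'grip_width': 1.0001811508339404}
{'vfov': 45.72172697978001, 'cx': 250.68126083814622, 'cy': 193.02228007177538, 'rvec': array([ 0.94031837,  2.6392233 , -0.89555781]), 'tvec': array([ 0.44404088, -0.2094075 ,  1.2763819 ])}
[0.92532791 0.45878804 0.89635727]
{'vfov': 52.448340211867084, 'cx': 256.4153028057826, 'cy': 187.51426605069946, 'rvec': array([ 1.86958869, -2.33361119,  0.25218729]), 'tvec': array([0.12602752, 0.57679259, 0.78941945])}
[0.40836464 0.03354175 0.8965874 ]
```

View pics/scene0.png

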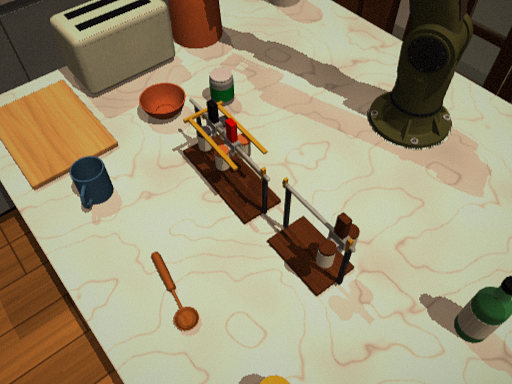

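View pics/top0.png

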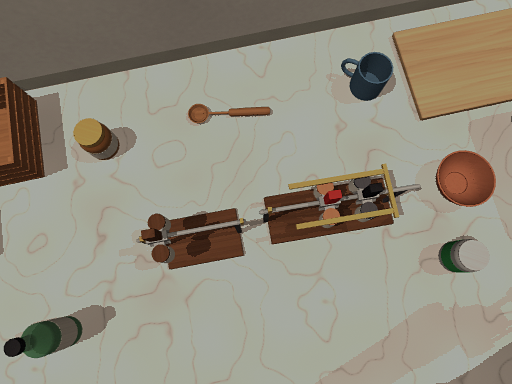

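The scene view shows both rails: red grip at about (232,128), dark neighbour grip at (344,222). In the top view red is at (334,197), the black spare at (374,189) and the neighbour at (150,236). Next I'll zoom in for detail.

Run:
```python
import cv2,numpy as np
t=cv2.imread("pics/top0.png")[155:275,130:430]; s=cv2.imread("pics/scene0.png")[90:300,175:365]
cv2.imwrite("pics/z1.png",cv2.resize(t,(780,312),interpolation=cv2.INTER_CUBIC))
cv2.imwrite("pics/z2.png",cv2.resize(s,(540,597),interpolation=cv2.INTER_CUBIC))
from h import *
for n in("scene","top"):
    h=cv2.cvtColor(cv2.imread(f"pics/{n}0.png"),cv2.COLOR_BGR2HSV)
    m=(((h[...,0]<5)|(h[...,0]>174))&(h[...,1]>190)&(h[...,2]>90)).astype(np.uint8)
    k,l,st,c=cv2.connectedComponentsWithStats(m)
    for i in range(1,k):
        if st[i,4]>15: print(n,st[i],c[i])
```

```text
scene [225 118  12  25 150] [232.26666667 128.88      ]
top [325 190  17  13 128] [333.546875  194.7578125]
```

View pics/z1.png

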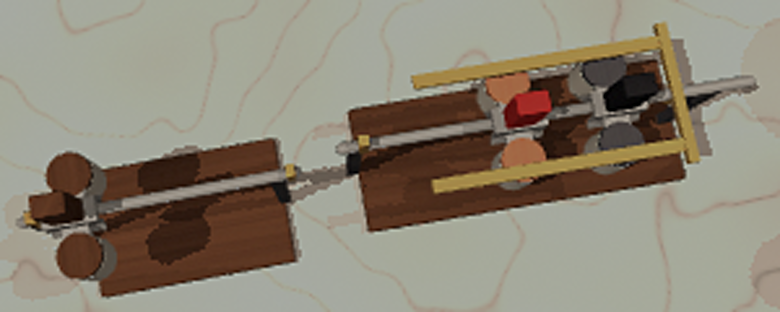

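View pics/z2.png

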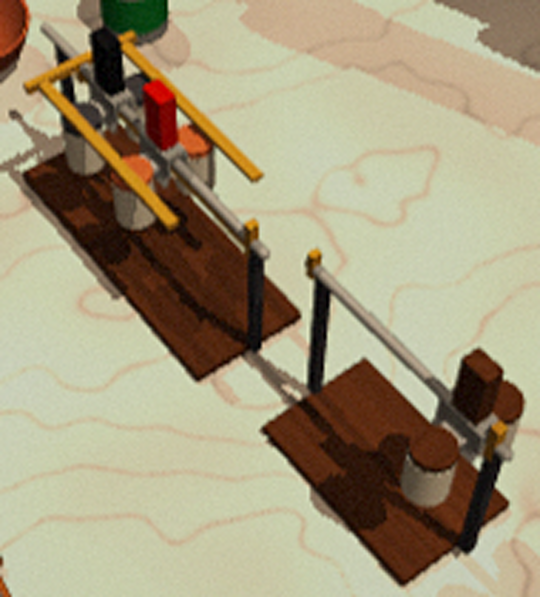

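Run:
```python
from h import *
g=cv2.imread("pics/top0.png"); hsv=cv2.cvtColor(g,cv2.COLOR_BGR2HSV)
def line(c0,c1,p0,p1,z):
    pts=[]
    for c in range(c0,c1):
        r=p0[1]+(p1[1]-p0[1])*(c-p0[0])/(p1[0]-p0[0]); rr=np.arange(int(r)-5,int(r)+7)
        s=hsv[rr,c,1].astype(float); w=np.clip(110-s,0,60)*(hsv[rr,c,2]>70); 
        if w.sum()>0: pts.append((c,(w*rr).sum()/w.sum()))
    pts=np.array(pts); k=np.polyfit(pts[:,0],pts[:,1],1); res=pts[:,1]-np.polyval(k,pts[:,0])
    ok=abs(res)<1; k=np.polyfit(pts[ok,0],pts[ok,1],1)
    a,b=[onz("top",c,np.polyval(k,c),z) for c in(c0,c1)]
    print("line",k,res.std(),ok.sum(),len(ok),a,b,"dir",np.degrees(np.arctan2(*(b-a)[[1,0]]))); return k
kA=line(279,312,(279,208),(312,203.5),.1455)
kB=line(178,236,(178,234),(236,224),.1605)
for k,us,z in((kA,(262.7,269.6,419.2),.1455),(kB,(242.3,138.5),.1605)):
    for u in us: print(u,onz("top",u,np.polyval(k,u),z))
# red
p,e=tri(("scene",232.27,128.88),("top",333.55,194.76)); print("red tri",p,e)
# rectangles: top face of red in scene/top
for n,z in(("scene",(231.5,121)),("top",(333,194.5))):
    print(n,onz(n,*z,.21))
```

```text
line [-1.66320082e-01  2.55106821e+02] 0.11542483642440182 33 33 [ 0.52158623 -0.03302279  0.1455    ] [ 0.51807062 -0.0984692   0.1455    ] dir -93.07482921090553
line [-1.85065106e-01  2.65818618e+02] 0.12091756024123317 58 58 [0.51599658 0.16493719 0.1605    ] [0.51201461 0.05385296 0.1605    ] dir -92.05296452310681
262.7 [ 0.5233158  -0.00082531  0.1455    ]
269.6 [ 0.52258421 -0.01444454  0.1455    ]
419.2 [ 0.50651885 -0.3135159   0.1455    ]
242.3 [0.51157956 0.04171624 0.1605    ]
138.5 [0.51868457 0.23992376 0.1605    ]
red tri [ 0.51669598 -0.13154427  0.18776148] 0.005891035652198881
scene [ 0.51498046 -0.13021559  0.21      ]
top [ 0.51581904 -0.12784508  0.21      ]
```

```bash
cat >> h.py <<'E'
from scipy.spatial.transform import Rotation as Ro
def plan(x,y,z,yaw):
    """tool y axis at world angle yaw (deg), tool z down"""
    s=get_state(); R0=Ro.from_rotvec(s["tool_rot"]); a=np.radians(yaw)
    ty=np.array([np.cos(a),np.sin(a),0]); tz=np.array([0,0,-1.]); Rt=np.c_[np.cross(ty,tz),ty,tz]
    print("xyz",np.round(R0.inv().apply(np.array([x,y,z])-s["position"])*1000,1),"dr",np.round((R0.inv()*Ro.from_matrix(Rt)).as_rotvec(),4))
def st():
    s=get_state(); R=Ro.from_rotvec(s["tool_rot"]).as_matrix()
    print(round(s["time"],2),"p",np.round(s["position"]*1000,1),"yaw",round(np.degrees(np.arctan2(R[1,1],R[0,1])),2),"tz",np.round(R[:,2],4),"F",np.round(s["ft_force"],2),"g",round(s["grip_width"]*87,1),s["grip_force"],np.round(s["joint_positions"],2))
E
python3 -c "
from h import *
import bench;print([n for n in dir(bench) if n[0]!='_']);print(getattr(bench,'nose_length',None))
plan(.5163,-.130,.28,-3.07);plan(.5163,-.130,.28,176.93)
st()"
```

```text
['MotionError', 'calibration', 'close_job', 'get_image', 'get_state', 'nose_length']
0.017
xyz [ 454.9 -372.9  -40.8] dr [-1.5000e-03 -9.0000e-04 -1.2174e+00]
xyz [ 454.9 -372.9  -40.8] dr [-1.0000e-03  1.7000e-03  1.9242e+00]
0.1 p [ 191.8 -620.6  238.6] yaw -72.82 tz [-6.0e-04  1.6e-03 -1.0e+00] F [ 0.56 -0.31  0.48] g 86.7 0.0 [ 1.29  0.32 -0.07  1.45  0.02  1.37 -0.06]
```

>>> send_rows --xyz '[[0,0,-40],[40,-33,-41],[75,-61,-41],[110,-90,-41],[145,-119,-41],[175,-143,-41],[207,-170,-41],[240,-197,-41],[270,-221,-41],[300,-246,-41]]' --dr '[[0,0,-0.05],[0,0,-0.1],[0,0,-0.2],[0,0,-0.3],[0,0,-0.4],[0,0,-0.5],[0,0,-0.6],[0,0,-0.7],[0,0,-0.75],[0,0,-0.8]]' --jaw 60

```text
time: 0.93
position: [0.3993, -0.3063, 0.2803]
tool_rot: [2.676, 1.645, -0.001]
ft_force: [1.3, 0.0, -0.3]
grip_width: 0.692
grip_force: 0.0
```

```bash
python3 -c "
from h import *
st();plan(.5163,-.130,.25,-3.07)"
```

```text
0.93 p [ 399.3 -306.3  280.3] yaw -26.85 tz [-3.e-04 -3.e-04 -1.e+00] F [ 1.31  0.02 -0.34] g 60.2 0.0 [ 0.99  0.01 -0.39  1.73  0.    1.4   0.13]
xyz [210.1  24.8  30.2] dr [-3.00e-04  4.00e-04 -4.15e-01]
```

>>> send_rows --xyz '[[20,2,0],[50,6,0],[80,9,0],[110,13,0],[140,16,0],[165,20,0],[185,22,5],[199,24,10],[199,24,15],[199,24,15]]' --dr '[[0,0,-0.04],[0,0,-0.1],[0,0,-0.16],[0,0,-0.22],[0,0,-0.28],[0,0,-0.33],[0,0,-0.37],[0,0,-0.415],[0,0,-0.415],[0,0,-0.415]]'

```text
time: 1.77
position: [0.5095, -0.1422, 0.2636]
tool_rot: [-2.281, -2.156, 0.003]
ft_force: [-0.9, -2.1, -0.2]
grip_width: 0.69
grip_force: 0.0
```

Run:
```python
from h import *
st();plan(.5163,-.130,.192,-3.07)
for n in("scene","top"):
    im=get_image(n)[...,::-1].copy(); cv2.imwrite(f"pics/{n}1.png",im)
t=cv2.imread("pics/top1.png")[150:260,270:400]; s=cv2.imread("pics/scene1.png")[80:200,170:300]
cv2.imwrite("pics/c1.png",np.hstack([cv2.resize(t,(390,330),interpolation=2),cv2.resize(s,(390,330),interpolation=2)]))
```

```text
1.77 p [ 509.5 -142.2  263.6] yaw -3.22 tz [-3.3e-03  4.0e-04 -1.0e+00] F [-0.86 -2.06 -0.18] g 60.0 0.0 [ 0.78  0.09 -0.59  1.69  0.05  1.38  0.13]
xyz [12.6  6.4 71.6] dr [-0.0033 -0.0002 -0.0026]
```

View pics/c1.png

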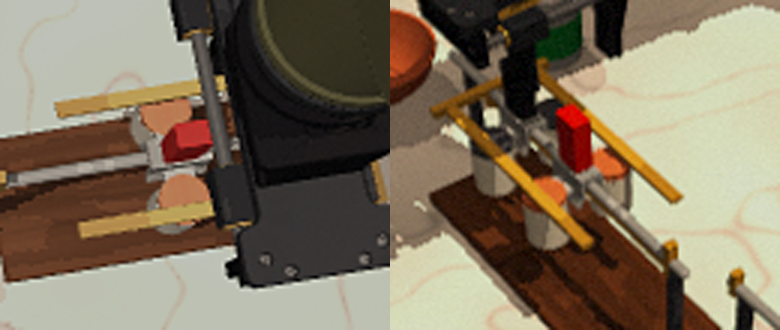

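>>> send_rows --xyz '[[2,1,0],[4,2,0],[6,3,0],[6,3,5],[6,3,15],[6,3,20],[6,3,25],[6,3,25],[6,3,25],[6,3,25]]' --dr '[[0,0,0],[0,0,0],[0,0,0],[0,0,0],[0,0,0],[0,0,0],[0,0,0],[0,0,0],[0,0,0],[0,0,0]]'

```text
time: 2.7
position: [0.5139, -0.1361, 0.2406]
tool_rot: [2.283, 2.158, -0.0]
ft_force: [0.7, 0.1, -0.4]
grip_width: 0.686
grip_force: 0.0
```

Run:
```python
from h import *
st();plan(.5163,-.129,.192,-3.07)
print(onz("scene",231.3,121,.21),onz("top",332.3,196.7,.21))
```

```text
2.7 p [ 513.9 -136.1  240.6] yaw -3.21 tz [ 1.e-04 -1.e-04 -1.e+00] F [ 0.7   0.1  -0.39] g 59.7 0.0 [ 0.77  0.1  -0.6   1.73  0.06  1.33  0.11]
xyz [ 7.2  2.  48.6] dr [ 0.0001  0.0001 -0.0025]
[ 0.51531154 -0.13049142  0.21      ] [ 0.51220083 -0.12557725  0.21      ]
```

>>> send_rows --xyz '[[3,1,0],[6,1.5,0],[6.5,1.5,5],[6.5,1.5,15],[6.5,1.5,25],[6.5,1.5,35],[6.5,1.5,43],[6.5,1.5,48],[6.5,1.5,48],[6.5,1.5,48]]' --dr '[[0,0,0],[0,0,0],[0,0,0],[0,0,0],[0,0,0],[0,0,0],[0,0,0],[0,0,0],[0,0,0],[0,0,0]]'

```text
time: 3.53
position: [0.5155, -0.1296, 0.1922]
tool_rot: [-2.282, -2.158, 0.0]
ft_force: [-0.2, 0.6, 1.2]
grip_width: 0.687
grip_force: 0.0
```

Run:
```python
from h import *
st()
for n in("scene","top"):
    im=get_image(n)[...,::-1].copy(); cv2.imwrite(f"pics/{n}2.png",im)
t=cv2.imread("pics/top2.png")[150:260,270:400]; s=cv2.imread("pics/scene2.png")[80:190,170:300]
cv2.imwrite("pics/c2.png",np.hstack([cv2.resize(t,(390,330),interpolation=2),cv2.resize(s,(390,330),interpolation=2)]))
```

```text
3.53 p [ 515.5 -129.6  192.2] yaw -3.21 tz [-6.e-04  2.e-04 -1.e+00] F [-0.16  0.6   1.18] g 59.7 0.0 [ 0.76  0.14 -0.6   1.79  0.08  1.24  0.07]
```

View pics/c2.png

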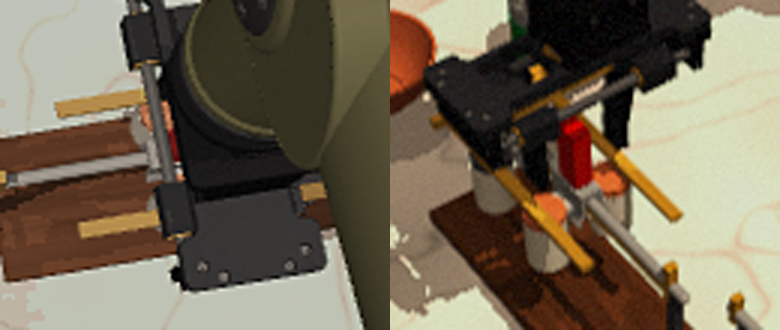

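The fingers straddle the red grip about evenly: in the crop, left finger at about 548, block 560–592, right finger at about 603. Closing now with a light grip.

>>> send_rows --xyz '[[0,0,0],[0,0,0],[0,0,0],[0,0,0],[0,0,0],[0,0,0],[0,0,0],[0,0,0],[0,0,0],[0,0,0]]' --dr '[[0,0,0],[0,0,0],[0,0,0],[0,0,0],[0,0,0],[0,0,0],[0,0,0],[0,0,0],[0,0,0],[0,0,0]]' --jaw 10 --grip_force 6

```text
time: 4.47
position: [0.5158, -0.1296, 0.1926]
tool_rot: [2.283, 2.158, 0.0]
ft_force: [0.3, 0.4, 0.3]
grip_width: 0.184
grip_force: 6.0
```

```bash
python3 -c "
from h import *
st()"
```

```text
4.47 p [ 515.8 -129.6  192.6] yaw -3.21 tz [ 3.e-04 -1.e-04 -1.e+00] F [0.31 0.37 0.25] g 16.0 5.99575198706134 [ 0.76  0.14 -0.6   1.79  0.08  1.24  0.07]
```

>>> send_rows --xyz '[[0,0,0],[0,0,0],[0,0,0],[0,0,-0.5],[0,0,-1],[0,0,-1.5],[0,0,-2],[0,0,-2.5],[0,0,-2.5],[0,0,-2.5]]' --dr '[[0,0,0],[0,0,0],[0,0,0],[0,0,0],[0,0,0],[0,0,0],[0,0,0],[0,0,0],[0,0,0],[0,0,0]]' --grip_force 20

```text
time: 5.3
position: [0.5156, -0.1296, 0.195]
tool_rot: [-2.283, -2.158, 0.0]
ft_force: [-0.1, 0.9, -3.1]
grip_width: 0.181
grip_force: 20.0
```

```bash
python3 -c "
from h import *
st()"
```

```text
5.3 p [ 515.6 -129.6  195. ] yaw -3.21 tz [-1.e-04 -1.e-04 -1.e+00] F [-0.13  0.88 -3.14] g 15.8 19.99538197182119 [ 0.76  0.14 -0.6   1.79  0.08  1.24  0.07]
```

>>> send_rows --xyz '[[3,0,0],[8,0,0],[15,0,0],[22,0,0],[29,0,0],[36,0,0],[42,0,0],[46,0,0],[48,0,0],[48,0,0]]' --dr '[[0,0,0],[0,0,0],[0,0,0],[0,0,0],[0,0,0],[0,0,0],[0,0,0],[0,0,0],[0,0,0],[0,0,0]]'

```text
time: 6.13
position: [0.5184, -0.081, 0.1951]
tool_rot: [2.282, 2.159, -0.0]
ft_force: [0.9, -0.4, -3.0]
grip_width: 0.184
grip_force: 20.0
```

```bash
python3 -c "
from h import *
st()"
```

```text
6.13 p [518.4 -81.  195.1] yaw -3.16 tz [ 0. -0. -1.] F [ 0.94 -0.37 -3.03] g 16.0 19.995431463466957 [ 0.71  0.12 -0.64  1.8   0.08  1.24 -0.01]
```

>>> send_rows --xyz '[[2,0,0],[6,0,0],[11,0,0],[16,0,0],[20,0,0],[24,0,0],[27,0,0],[29,0,0],[30,0,0],[30,0,0]]' --dr '[[0,0,0],[0,0,0],[0,0,0],[0,0,0],[0,0,0],[0,0,0],[0,0,0],[0,0,0],[0,0,0],[0,0,0]]'

```text
time: 6.97
position: [0.5201, -0.0515, 0.1951]
tool_rot: [2.282, 2.159, -0.0]
ft_force: [-0.2, -0.1, -2.8]
grip_width: 0.183
grip_force: 20.0
```

```bash
python3 -c "
from h import *
st()"
```

```text
6.97 p [520.1 -51.5 195.1] yaw -3.19 tz [ 0.e+00 -1.e-04 -1.e+00] F [-0.19 -0.13 -2.78] g 15.9 19.99538905452937 [ 0.67  0.12 -0.66  1.81  0.08  1.24 -0.07]
```

>>> send_rows --xyz '[[0.6,0,0],[1.2,0,0],[1.9,0,0],[2.6,0,0],[3.3,0,0],[4,0,0],[4.6,0,0],[5.2,0,0],[5.6,0,0],[6,0,0]]' --dr '[[0,0,0],[0,0,0],[0,0,0],[0,0,0],[0,0,0],[0,0,0],[0,0,0],[0,0,0],[0,0,0],[0,0,0]]'

```text
time: 7.8
position: [0.5204, -0.0457, 0.195]
tool_rot: [2.283, 2.158, -0.0]
ft_force: [-0.5, -0.1, -3.4]
grip_width: 0.182
grip_force: 20.0
```

>>> send_rows --xyz '[[0.3,0,0],[0.6,0,0],[0.9,0,0],[1.2,0,0],[1.5,0,0],[1.8,0,0],[2.1,0,0],[2.3,0,0],[2.5,0,0],[2.5,0,0]]' --dr '[[0,0,0],[0,0,0],[0,0,0],[0,0,0],[0,0,0],[0,0,0],[0,0,0],[0,0,0],[0,0,0],[0,0,0]]'

```text
time: 8.63
position: [0.5205, -0.0432, 0.195]
tool_rot: [2.283, 2.158, -0.0]
ft_force: [0.7, -0.5, -3.4]
grip_width: 0.183
grip_force: 20.0
```

>>> send_rows --xyz '[[0.3,0,0],[0.6,0,0],[0.9,0,0],[1.2,0,0],[1.5,0,0],[1.8,0,0],[2.1,0,0],[2.1,0,0],[2.1,0,0],[2.1,0,0]]' --dr '[[0,0,0],[0,0,0],[0,0,0],[0,0,0],[0,0,0],[0,0,0],[0,0,0],[0,0,0],[0,0,0],[0,0,0]]'

```text
time: 9.47
position: [0.5206, -0.0411, 0.1951]
tool_rot: [2.283, 2.158, -0.0]
ft_force: [0.6, -0.1, -2.5]
grip_width: 0.182
grip_force: 20.0
```

>>> send_rows --xyz '[[0.3,0,0],[0.6,0,0],[0.9,0,0],[1.2,0,0],[1.5,0,0],[1.8,0,0],[2,0,0],[2,0,0],[2,0,0],[2,0,0]]' --dr '[[0,0,0],[0,0,0],[0,0,0],[0,0,0],[0,0,0],[0,0,0],[0,0,0],[0,0,0],[0,0,0],[0,0,0]]'

```text
time: 10.3
position: [0.5207, -0.0391, 0.195]
tool_rot: [2.283, 2.158, -0.0]
ft_force: [-0.7, 0.8, -2.7]
grip_width: 0.183
grip_force: 20.0
```

>>> send_rows --xyz '[[0.3,0,0],[0.6,0,0],[0.9,0,0],[1.2,0,0],[1.5,0,0],[1.8,0,0],[2,0,0],[2,0,0],[2,0,0],[2,0,0]]' --dr '[[0,0,0],[0,0,0],[0,0,0],[0,0,0],[0,0,0],[0,0,0],[0,0,0],[0,0,0],[0,0,0],[0,0,0]]'

```text
time: 11.13
position: [0.5208, -0.0372, 0.195]
tool_rot: [2.283, 2.158, -0.0]
ft_force: [-0.2, -0.4, -2.3]
grip_width: 0.18
grip_force: 20.0
```

>>> send_rows --xyz '[[0.3,0,0],[0.6,0,0],[0.9,0,0],[1.2,0,0],[1.5,0,0],[1.8,0,0],[2,0,0],[2,0,0],[2,0,0],[2,0,0]]' --dr '[[0,0,0],[0,0,0],[0,0,0],[0,0,0],[0,0,0],[0,0,0],[0,0,0],[0,0,0],[0,0,0],[0,0,0]]'

```text
time: 11.97
position: [0.5209, -0.0358, 0.1951]
tool_rot: [2.283, 2.157, -0.001]
ft_force: [-0.8, -3.0, -2.4]
grip_width: 0.181
grip_force: 20.0
```

Stop felt (Fy −3 N). I'll back off slightly and lift.

>>> send_rows --xyz '[[-0.5,0,0],[-1,0,0],[-1,0,-1],[-1,0,-3],[-1,0,-6],[-1,0,-9],[-1,0,-12],[-1,0,-15],[-1,0,-17],[-1,0,-17]]' --dr '[[0,0,0],[0,0,0],[0,0,0],[0,0,0],[0,0,0],[0,0,0],[0,0,0],[0,0,0],[0,0,0],[0,0,0]]'

```text
time: 12.8
position: [0.5214, -0.0355, 0.2128]
tool_rot: [2.282, 2.158, 0.002]
ft_force: [0.3, -0.1, -2.6]
grip_width: 0.184
grip_force: 20.0
```

```bash
python3 -c "
from h import *
st()"
```

```text
12.8 p [521.4 -35.5 212.8] yaw -3.18 tz [ 1.4e-03  3.0e-04 -1.0e+00] F [ 0.3  -0.15 -2.58] g 16.0 19.995260525029153 [ 0.66  0.11 -0.68  1.78  0.07  1.27 -0.09]
```

>>> send_rows --xyz '[[0,0,-2],[0,0,-6],[0,0,-12],[0,0,-18],[0,0,-24],[0,0,-30],[0,0,-35],[0,0,-38],[0,0,-40],[0,0,-40]]' --dr '[[0,0,0],[0,0,0],[0,0,0],[0,0,0],[0,0,0],[0,0,0],[0,0,0],[0,0,0],[0,0,0],[0,0,0]]'

```text
time: 13.63
position: [0.5211, -0.0361, 0.2525]
tool_rot: [2.282, 2.158, 0.0]
ft_force: [-0.4, 0.3, -3.2]
grip_width: 0.183
grip_force: 20.0
```

```bash
python3 -c "
from h import *
st();plan(.5148,.136,.253,-2.05)"
```

```text
13.63 p [521.1 -36.1 252.5] yaw -3.21 tz [ 6.e-04 -2.e-04 -1.e+00] F [-0.41  0.35 -3.2 ] g 15.9 19.995277973357588 [ 0.66  0.08 -0.68  1.73  0.05  1.35 -0.08]
xyz [171.5 -15.9  -0.6] dr [ 0.0006  0.0002 -0.0203]
```

>>> send_rows --xyz '[[2,0,0],[6,-0.5,0],[13,-1,0],[22,-2,0],[32,-3,0],[42,-4,0],[52,-5,0],[62,-6,0],[72,-6.5,0],[80,-7.5,0]]' --dr '[[0,0,0],[0,0,0],[0,0,0],[0,0,-0.003],[0,0,-0.005],[0,0,-0.006],[0,0,-0.008],[0,0,-0.009],[0,0,-0.01],[0,0,-0.01]]'

```text
time: 14.47
position: [0.5178, 0.0458, 0.2521]
tool_rot: [-2.271, -2.171, -0.0]
ft_force: [0.3, 0.6, -2.5]
grip_width: 0.183
grip_force: 20.0
```

>>> send_rows --xyz '[[10,-1,0],[20,-2,0],[30,-3,0],[40,-4,0],[50,-5,0],[60,-6,0],[70,-7,0],[80,-8,0],[87,-8.5,0],[90,-8.5,0]]' --dr '[[0,0,0],[0,0,0],[0,0,-0.002],[0,0,-0.004],[0,0,-0.005],[0,0,-0.006],[0,0,-0.008],[0,0,-0.009],[0,0,-0.01],[0,0,-0.01]]'

```text
time: 15.3
position: [0.5133, 0.1363, 0.2521]
tool_rot: [-2.258, -2.183, -0.001]
ft_force: [-1.0, 0.4, -2.4]
grip_width: 0.183
grip_force: 20.0
```

>>> send_rows --xyz '[[0,0,0],[0,0,0],[0,0,0],[0,0,0],[0,0,0],[0,0,0],[0,0,0],[0,0,0],[0,0,0],[0,0,0]]' --dr '[[0,0,0],[0,0,0],[0,0,0],[0,0,0],[0,0,0],[0,0,0],[0,0,0],[0,0,0],[0,0,0],[0,0,0]]'

```text
time: 16.13
position: [0.5135, 0.1344, 0.252]
tool_rot: [2.261, 2.181, -0.0]
ft_force: [-0.2, -0.5, -3.3]
grip_width: 0.183
grip_force: 20.0
```

Run:
```python
from h import *
st();plan(.5148,.136,.220,-2.05)
for n in("scene","top"):
    im=get_image(n)[...,::-1].copy(); cv2.imwrite(f"pics/{n}3.png",im)
t=cv2.imread("pics/top3.png")[165:285,110:250]; s=cv2.imread("pics/scene3.png")[160:300,240:380]
cv2.imwrite("pics/c3.png",np.hstack([cv2.resize(t,(392,336),interpolation=2),cv2.resize(s,(392,336),interpolation=2)]))
```

```text
16.13 p [513.5 134.4 252. ] yaw -2.06 tz [-1.e-04 -1.e-04 -1.e+00] F [-0.21 -0.54 -3.32] g 15.9 19.995379589963704 [ 0.46  0.12 -0.82  1.7   0.09  1.36 -0.41]
xyz [ 1.6  1.2 32. ] dr [-0.      0.0001 -0.0002]
```

View pics/c3.png

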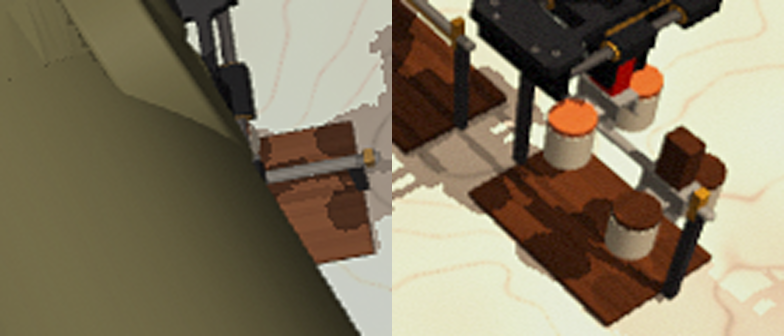

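The red carrier hangs level over bar B, well short of the neighbour: red lids at crop (572,115) and (650,80), dark grip at (682,155). Lowering now.

>>> send_rows --xyz '[[0.5,0.5,2],[1,1.2,5],[1,1.2,9],[1,1.2,13],[1,1.2,17],[1,1.2,21],[1,1.2,24],[1,1.2,26],[1,1.2,26],[1,1.2,26]]' --dr '[[0,0,0],[0,0,0],[0,0,0],[0,0,0],[0,0,0],[0,0,0],[0,0,0],[0,0,0],[0,0,0],[0,0,0]]'

```text
time: 17.07
position: [0.5148, 0.1354, 0.226]
tool_rot: [-2.261, -2.181, 0.0]
ft_force: [0.2, 0.4, -2.2]
grip_width: 0.183
grip_force: 20.0
```

>>> send_rows --xyz '[[0,0,0.5],[0,0,1],[0,0,1.5],[0,0,2],[0,0,2.5],[0,0,3],[0,0,3.5],[0,0,4],[0,0,4],[0,0,4]]' --dr '[[0,0,0],[0,0,0],[0,0,0],[0,0,0],[0,0,0],[0,0,0],[0,0,0],[0,0,0],[0,0,0],[0,0,0]]'

```text
time: 17.9
position: [0.5148, 0.1354, 0.222]
tool_rot: [-2.261, -2.181, 0.0]
ft_force: [0.2, 0.4, -3.1]
grip_width: 0.184
grip_force: 20.0
```

```bash
python3 -c "
from h import *
st()"
```

```text
17.9 p [514.8 135.4 222. ] yaw -2.07 tz [-1.e-04 -1.e-04 -1.e+00] F [ 0.18  0.39 -3.1 ] g 16.0 19.995435329619795 [ 0.45  0.15 -0.82  1.74  0.11  1.3  -0.43]
```

>>> send_rows --xyz '[[0,0,0.5],[0,0,1],[0,0,1.5],[0,0,2],[0,0,2.5],[0,0,3],[0,0,3.5],[0,0,4],[0,0,4],[0,0,4]]' --dr '[[0,0,0],[0,0,0],[0,0,0],[0,0,0],[0,0,0],[0,0,0],[0,0,0],[0,0,0],[0,0,0],[0,0,0]]'

```text
time: 18.73
position: [0.5148, 0.1354, 0.218]
tool_rot: [2.261, 2.181, -0.0]
ft_force: [-0.1, -0.1, -2.6]
grip_width: 0.181
grip_force: 20.0
```

>>> send_rows --xyz '[[0,0,0.5],[0,0,1],[0,0,1.5],[0,0,2],[0,0,2.5],[0,0,3],[0,0,3.5],[0,0,4],[0,0,4],[0,0,4]]' --dr '[[0,0,0],[0,0,0],[0,0,0],[0,0,0],[0,0,0],[0,0,0],[0,0,0],[0,0,0],[0,0,0],[0,0,0]]'

```text
time: 19.57
position: [0.5147, 0.1354, 0.214]
tool_rot: [-2.261, -2.181, 0.0]
ft_force: [-0.4, -0.3, -3.0]
grip_width: 0.182
grip_force: 20.0
```

>>> send_rows --xyz '[[0,0,0.5],[0,0,1],[0,0,1.5],[0,0,2],[0,0,2.5],[0,0,3],[0,0,3.5],[0,0,4],[0,0,4.5],[0,0,4.5]]' --dr '[[0,0,0],[0,0,0],[0,0,0],[0,0,0],[0,0,0],[0,0,0],[0,0,0],[0,0,0],[0,0,0],[0,0,0]]'

```text
time: 20.4
position: [0.5147, 0.1354, 0.2094]
tool_rot: [-2.261, -2.181, 0.0]
ft_force: [0.3, -0.1, -2.5]
grip_width: 0.185
grip_force: 20.0
```

>>> send_rows --xyz '[[0,0,0.2],[0,0,0.4],[0,0,0.6],[0,0,0.8],[0,0,1],[0,0,1.2],[0,0,1.4],[0,0,1.5],[0,0,1.5],[0,0,1.5]]' --dr '[[0,0,0],[0,0,0],[0,0,0],[0,0,0],[0,0,0],[0,0,0],[0,0,0],[0,0,0],[0,0,0],[0,0,0]]'

```text
time: 21.23
position: [0.5148, 0.1354, 0.208]
tool_rot: [2.261, 2.181, -0.0]
ft_force: [0.4, -0.5, -2.6]
grip_width: 0.182
grip_force: 20.0
```

>>> send_rows --xyz '[[0,0,0.1],[0,0,0.2],[0,0,0.3],[0,0,0.4],[0,0,0.5],[0,0,0.6],[0,0,0.7],[0,0,0.8],[0,0,0.8],[0,0,0.8]]' --dr '[[0,0,0],[0,0,0],[0,0,0],[0,0,0],[0,0,0],[0,0,0],[0,0,0],[0,0,0],[0,0,0],[0,0,0]]'

```text
time: 22.07
position: [0.5148, 0.1354, 0.2075]
tool_rot: [2.261, 2.181, -0.0]
ft_force: [-1.5, -1.4, 0.9]
grip_width: 0.182
grip_force: 20.0
```

Seated (Fz rose by about 3.5 N). I'll ease off a little and slide towards the neighbour.

>>> send_rows --xyz '[[0,0,-0.3],[1,0,-0.4],[4,0,-0.4],[8,0,-0.4],[12,0,-0.4],[16,0,-0.4],[19,0,-0.4],[21,0,-0.4],[22,0,-0.4],[22,0,-0.4]]' --dr '[[0,0,0],[0,0,0],[0,0,0],[0,0,0],[0,0,0],[0,0,0],[0,0,0],[0,0,0],[0,0,0],[0,0,0]]'

```text
time: 22.9
position: [0.5155, 0.158, 0.2076]
tool_rot: [-2.26, -2.182, -0.0]
ft_force: [0.3, -0.0, -1.3]
grip_width: 0.181
grip_force: 20.0
```

```bash
python3 -c "
from h import *
st()"
```

```text
22.9 p [515.5 158.  207.6] yaw -2.03 tz [-1.e-04  5.e-04 -1.e+00] F [ 0.27 -0.02 -1.33] g 15.8 19.99544841586612 [ 0.41  0.18 -0.83  1.75  0.14  1.28 -0.49]
```

>>> send_rows --xyz '[[0.3,0,0],[0.6,0,0],[0.9,0,0],[1.2,0,0],[1.5,0,0],[1.8,0,0],[2.1,0,0],[2.4,0,0],[2.7,0,0],[3,0,0]]' --dr '[[0,0,0],[0,0,0],[0,0,0],[0,0,0],[0,0,0],[0,0,0],[0,0,0],[0,0,0],[0,0,0],[0,0,0]]'

```text
time: 23.73
position: [0.5157, 0.1605, 0.2076]
tool_rot: [2.261, 2.181, 0.0]
ft_force: [0.4, -1.4, -1.2]
grip_width: 0.181
grip_force: 20.0
```

>>> send_rows --xyz '[[0.3,0,0],[0.6,0,0],[0.9,0,0],[1.2,0,0],[1.5,0,0],[1.8,0,0],[2,0,0],[2,0,0],[2,0,0],[2,0,0]]' --dr '[[0,0,0],[0,0,0],[0,0,0],[0,0,0],[0,0,0],[0,0,0],[0,0,0],[0,0,0],[0,0,0],[0,0,0]]'

```text
time: 24.57
position: [0.5157, 0.1625, 0.2076]
tool_rot: [-2.261, -2.181, -0.0]
ft_force: [-0.1, -0.4, -2.2]
grip_width: 0.181
grip_force: 20.0
```

>>> send_rows --xyz '[[0.3,0,0],[0.6,0,0],[0.9,0,0],[1.2,0,0],[1.5,0,0],[1.8,0,0],[2,0,0],[2,0,0],[2,0,0],[2,0,0]]' --dr '[[0,0,0],[0,0,0],[0,0,0],[0,0,0],[0,0,0],[0,0,0],[0,0,0],[0,0,0],[0,0,0],[0,0,0]]'

```text
time: 25.4
position: [0.5158, 0.1645, 0.2076]
tool_rot: [-2.261, -2.181, -0.0]
ft_force: [-0.8, -0.3, -1.1]
grip_width: 0.179
grip_force: 20.0
```

>>> send_rows --xyz '[[0.3,0,0],[0.6,0,0],[0.9,0,0],[1.2,0,0],[1.5,0,0],[1.8,0,0],[2,0,0],[2,0,0],[2,0,0],[2,0,0]]' --dr '[[0,0,0],[0,0,0],[0,0,0],[0,0,0],[0,0,0],[0,0,0],[0,0,0],[0,0,0],[0,0,0],[0,0,0]]'

```text
time: 26.23
position: [0.5159, 0.1665, 0.2076]
tool_rot: [-2.261, -2.181, -0.0]
ft_force: [-0.2, -0.9, -2.4]
grip_width: 0.179
grip_force: 20.0
```

>>> send_rows --xyz '[[0.3,0,0],[0.6,0,0],[0.9,0,0],[1.2,0,0],[1.5,0,0],[1.8,0,0],[2,0,0],[2,0,0],[2,0,0],[2,0,0]]' --dr '[[0,0,0],[0,0,0],[0,0,0],[0,0,0],[0,0,0],[0,0,0],[0,0,0],[0,0,0],[0,0,0],[0,0,0]]'

```text
time: 27.07
position: [0.516, 0.1672, 0.2076]
tool_rot: [2.261, 2.179, -0.002]
ft_force: [-1.1, -5.4, 0.8]
grip_width: 0.183
grip_force: 20.0
```

>>> send_rows --xyz '[[0,0,0],[-0.2,0,0],[-0.4,0,0],[-0.6,0,0],[-0.8,0,0],[-0.9,0,0],[-0.9,0,0],[-0.9,0,0],[-0.9,0,0],[-0.9,0,0]]' --dr '[[0,0,0],[0,0,0],[0,0,0],[0,0,0],[0,0,0],[0,0,0],[0,0,0],[0,0,0],[0,0,0],[0,0,0]]'

```text
time: 27.9
position: [0.516, 0.1672, 0.2076]
tool_rot: [2.261, 2.181, -0.001]
ft_force: [-1.4, -5.6, 0.7]
grip_width: 0.18
grip_force: 20.0
```

```bash
python3 -c "
from h import *
st()"
```

```text
27.9 p [516.  167.2 207.6] yaw -2.08 tz [-0.e+00 -5.e-04 -1.e+00] F [-1.41 -5.61  0.73] g 15.7 19.995528745930642 [ 0.39  0.19 -0.84  1.74  0.15  1.28 -0.51]
```

>>> send_rows --xyz '[[0,0,0],[-0.1,0,0],[-0.2,0,0],[-0.3,0,0],[-0.4,0,0],[-0.4,0,0],[-0.4,0,0],[-0.4,0,0],[-0.4,0,0],[-0.4,0,0]]' --dr '[[0,0,0],[0,0,0],[0,0,0],[0,0,0],[0,0,0],[0,0,0],[0,0,0],[0,0,0],[0,0,0],[0,0,0]]'

```text
time: 28.73
position: [0.516, 0.1671, 0.2076]
tool_rot: [2.261, 2.181, 0.0]
ft_force: [-0.1, -4.1, -1.1]
grip_width: 0.181
grip_force: 20.0
```

>>> send_rows --xyz '[[-0.1,0,0],[-0.2,0,0],[-0.3,0,0],[-0.3,0,0],[-0.3,0,0],[-0.3,0,0],[-0.3,0,0],[-0.3,0,0],[-0.3,0,0],[-0.3,0,0]]' --dr '[[0,0,0],[0,0,0],[0,0,0],[0,0,0],[0,0,0],[0,0,0],[0,0,0],[0,0,0],[0,0,0],[0,0,0]]'

```text
time: 29.57
position: [0.5159, 0.1671, 0.2076]
tool_rot: [-2.261, -2.181, -0.001]
ft_force: [0.5, -2.8, -1.6]
grip_width: 0.18
grip_force: 20.0
```

Still pressing at about 2–3 N with the position unchanged. Opening.

>>> send_rows --xyz '[[0,0,0],[0,0,0],[0,0,0],[0,0,0],[0,0,0],[0,0,0],[0,0,0],[0,0,0],[0,0,0],[0,0,0]]' --dr '[[0,0,0],[0,0,0],[0,0,0],[0,0,0],[0,0,0],[0,0,0],[0,0,0],[0,0,0],[0,0,0],[0,0,0]]' --jaw 50

```text
time: 30.4
position: [0.5159, 0.1667, 0.2076]
tool_rot: [-2.261, -2.181, 0.0]
ft_force: [-0.5, 0.2, 0.8]
grip_width: 0.575
grip_force: 0.0
```

>>> send_rows --xyz '[[0,0,-3],[0,0,-8],[0,0,-15],[0,0,-25],[0,0,-35],[0,0,-45],[0,0,-55],[0,0,-65],[0,0,-75],[0,0,-80]]' --dr '[[0,0,0],[0,0,0],[0,0,0],[0,0,0],[0,0,0],[0,0,0],[0,0,0],[0,0,0],[0,0,0],[0,0,0]]'

```text
time: 31.23
position: [0.5164, 0.1671, 0.2895]
tool_rot: [2.26, 2.18, 0.003]
ft_force: [0.1, -0.4, -0.1]
grip_width: 0.572
grip_force: 0.0
```

>>> send_rows --xyz '[[-15,0,0],[-40,0,0],[-70,0,0],[-100,0,0],[-130,0,0],[-160,0,0],[-185,0,0],[-200,0,0],[-205,0,0],[-205,0,0]]' --dr '[[0,0,0],[0,0,0],[0,0,0],[0,0,0],[0,0,0],[0,0,0],[0,0,0],[0,0,0],[0,0,0],[0,0,0]]'

```text
time: 32.07
position: [0.5084, -0.0394, 0.2876]
tool_rot: [-2.264, -2.178, 0.0]
ft_force: [0.0, -0.3, 0.2]
grip_width: 0.575
grip_force: 0.0
```

Run:
```python
from h import *
st()
for n in("scene","top"):
    im=get_image(n)[...,::-1].copy(); cv2.imwrite(f"pics/{n}4.png",im)
t=cv2.imread("pics/top4.png")[165:285,110:250]; s=cv2.imread("pics/scene4.png")[160:300,240:380]
cv2.imwrite("pics/c4.png",np.hstack([cv2.resize(t,(392,336),interpolation=2),cv2.resize(s,(392,336),interpolation=2)]))
```

```text
32.07 p [508.4 -39.4 287.6] yaw -2.22 tz [-4.e-04  0.e+00 -1.e+00] F [ 0.05 -0.33  0.16] g 50.1 0.0 [ 0.68  0.03 -0.66  1.7   0.02  1.42 -0.02]
```

View pics/c4.png

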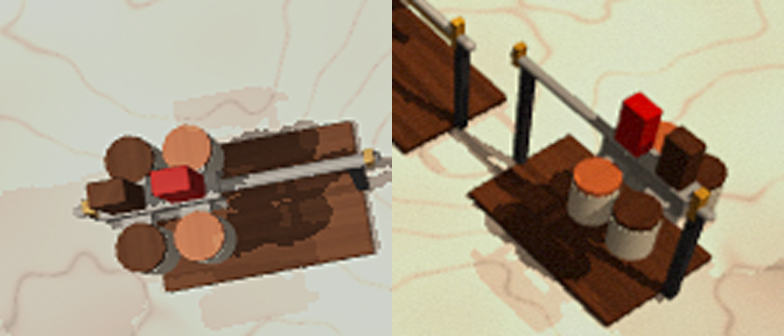

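The red carrier hangs upright against the neighbour. The lids, at crop (198,237) and (141,246), are about 20.6 px or 39 mm apart, which matches the 40 mm expected when the plates touch. The robot is clear, so I'm handing in.

```bash
python3 -c "
from bench import *
print(close_job())"
```

```text
the job is handed in; nothing more can be done
None
```

I moved the red carrier over the stop onto the second rail, pressed it against its neighbour at about 5 N, released it hanging upright there, and handed the job in; no verdict came back.

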